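# Gauge the socket of the sole rest and fit the matching post

## Task

The grey sole rest on the bench has lost one of its two posts, and the empty socket may be shallow, middling or deep. Take the depth rod out of its stand and touch the bottom of the empty socket with it to find how deep it is, then put the rod back upright in its stand, fully down. From the rack fit only the post that, standing fully home in the socket, comes level with the fixed post, let go of it, leave the other two posts standing in the rack and do not knock over the glass jar.

Things in the scene. Friction and masses are not known exactly. Their poses are not given: they have to be found in the camera images.
- rest: sole rest: a fixed grey block 170 mm (x) by 80 mm (y) by 66 mm tall on the bench; origin at the centre of its underside, z up. Its fixed steel post stands at x = -45 mm, the empty socket is at x = +45 mm, both at y = 0, so across the block (its y) is free for fingers.
- socket (a point): centre of the mouth of the empty socket in the top face of the rest (66 mm above the bench): a round, vertical blind hole 16 mm in diameter with a flat floor. Its depth is 24, 36 or 48 mm, different from start to start and not known before probing. z up.
- fixed_post (a point): centre of the top of the fixed post, 38 mm above the top face of the rest; its head is 22 mm in diameter. The matching post in the socket comes to this same height: a post's length is the matching socket depth plus 38 mm.
- rack: fixed pale wooden rack 60 mm (x) by 190 mm (y) by 28 mm tall; origin at the centre of its underside. Three upright blind holes, 16 mm in diameter and 20 mm deep, lie in a row along its y at -60, 0 and +60 mm and hold the three posts in any order.
- post_a_mid (a point): centre (half-way up, on the axis) of a loose plain steel post 62 mm long, about 110 g: a round shank 14 mm in diameter and 38 mm long, its foot slightly chamfered, below a round head 22 mm in diameter and 24 mm tall. z axis along the post towards the head. It stands upright in one of the three rack holes, 42 mm of it showing. It stands right in a socket 24 mm deep.
- post_b_mid (a point): centre (half-way up, on the axis) of a loose plain steel post 74 mm long, about 110 g: a round shank 14 mm in diameter and 50 mm long, its foot slightly chamfered, below a round head 22 mm in diameter and 24 mm tall. z axis along the post towards the head. It stands upright in one of the three rack holes, 54 mm of it showing. It stands right in a socket 36 mm deep.
- post_c_mid (a point): centre (half-way up, on the axis) of a loose plain steel post 86 mm long, about 110 g: a round shank 14 mm in diameter and 62 mm long, its foot slightly chamfered, below a round head 22 mm in diameter and 24 mm tall. z axis along the post towards the head. It stands upright in one of the three rack holes, 66 mm of it showing. It stands right in a socket 48 mm deep.
- post_a: the 62 mm post; origin at the centre of its foot, z towards the head
- post_b: the 74 mm post; origin at the centre of its foot, z towards the head
- post_c: the 86 mm post; origin at the centre of its foot, z towards the head
- stand_hole0 (a point): centre of the mouth of the hole in the rod's stand, a fixed dark wooden block 70 by 70 mm and 60 mm tall; the upright hole is 14 mm in diameter and 50 mm deep. z up.
- rod: the loose depth rod, about 90 g; origin at the centre of its lower tip, z towards the handle
- rod_mid (a point): centre (half-way up, on the axis) of the depth rod, 145 mm long: a steel rod 10 mm in diameter and 95 mm long below a round wooden handle 20 mm in diameter and 50 mm tall, whose middle is 47.5 mm above this point. z towards the handle. It stands upright in the stand's hole, tip on its floor, 95 mm showing above the stand.
- rod_tip (a point): centre of the lower tip of the depth rod, on its axis, 72.5 mm below rod_mid
- jar: closed glass jar of nails standing on the bench, 52 mm in diameter and 60 mm tall; origin at the centre of its underside
There are look-alikes about, which are no part of the job. Leave any blue or yellow look-alike of the post_a alone.

How it is judged:
On the way:
1. the depth rod, upright in the empty socket, touches the socket's floor with its tip ((contact force between rod and floor_a above 0.3 N or contact force between rod and floor_b above 0.3 N or contact force between rod and floor_c above 0.3 N) and horizontal distance between rod_tip and socket below 0.006 m and z of rod_tip in the frame of socket below -0.02 m and angle between rod_mid's own z axis and vertical below 0.2 rad), for 0.1 s.
At the end, for the whole second after the job is handed in: One post stands upright (8 degrees) at rest in the socket, top within 3 mm of the fixed post's height, middle within 5 mm of the socket's axis; the other two stand in their own rack holes (within 20 mm); the rod rests in its stand, tip 45 mm or more down, leaning under 11 degrees ((((z of post_a_mid in the frame of socket between 0.004 and 0.01 m and horizontal distance between post_a_mid and socket below 0.005 m and angle between post_a_mid's own z axis and vertical below 0.14 rad and linear speed of post_a below 0.02 m/s) and (z of post_b_mid in the frame of rack between 0.04 and 0.05 m and angle between post_b_mid's own z axis and vertical below 0.2 rad and distance of post_b_mid from where it was at the start of the episode below 0.02 m) and (z of post_c_mid in the frame of rack between 0.046 and 0.056 m and angle between post_c_mid's own z axis and vertical below 0.2 rad and distance of post_c_mid from where it was at the start of the episode below 0.02 m)) or ((z of post_b_mid in the frame of socket between -0.002 and 0.004 m and horizontal distance between post_b_mid and socket below 0.005 m and angle between post_b_mid's own z axis and vertical below 0.14 rad and linear speed of post_b below 0.02 m/s) and (z of post_a_mid in the frame of rack between 0.034 and 0.044 m and angle between post_a_mid's own z axis and vertical below 0.2 rad and distance of post_a_mid from where it was at the start of the episode below 0.02 m) and (z of post_c_mid in the frame of rack between 0.046 and 0.056 m and angle between post_c_mid's own z axis and vertical below 0.2 rad and distance of post_c_mid from where it was at the start of the episode below 0.02 m)) or ((z of post_c_mid in the frame of socket between -0.008 and -0.002 m and horizontal distance between post_c_mid and socket below 0.005 m and angle between post_c_mid's own z axis and vertical below 0.14 rad and linear speed of post_c below 0.02 m/s) and (z of post_a_mid in the frame of rack between 0.034 and 0.044 m and angle between post_a_mid's own z axis and vertical below 0.2 rad and distance of post_a_mid from where it was at the start of the episode below 0.02 m) and (z of post_b_mid in the frame of rack between 0.04 and 0.05 m and angle between post_b_mid's own z axis and vertical below 0.2 rad and distance of post_b_mid from where it was at the start of the episode below 0.02 m))) and horizontal distance between rod_mid and stand_hole0 below 0.012 m and z of rod_tip in the frame of stand_hole0 below -0.045 m and angle between rod_mid's own z axis and vertical below 0.2 rad and linear speed of rod below 0.02 m/s); the robot touches nothing.
It fails at once if a post that does not match is put into the socket: it sinks more than 7 mm too low, or is let go in it more than 9 mm too high ((horizontal distance between post_a_mid and socket below 0.008 m and z of post_a_mid in the frame of socket below -8.67362e-19 m) or ((horizontal distance between post_b_mid and socket below 0.008 m and z of post_b_mid in the frame of socket below -0.006 m) or (horizontal distance between post_b_mid and socket below 0.008 m and z of post_b_mid in the frame of socket between 0.01 and 0.022 m and contact force between post_b and the fingers below 0.02 N and linear speed of post_b below 0.003 m/s)) or (horizontal distance between post_c_mid and socket below 0.008 m and z of post_c_mid in the frame of socket between 0.004 and 0.028 m and contact force between post_c and the fingers below 0.02 N and linear speed of post_c below 0.003 m/s)).
It fails at once if the glass jar is knocked over (angle between jar's own z axis and vertical above 0.5 rad).
It also fails if it takes over 72 s, if anything falls off the work surface, if the arm or the gripper's body presses on something with over 40 N, if the wrist force passes 120 N, or if a joint passes its speed limit or range.

## Robot

A 7-joint arm with a two-finger parallel gripper is mounted at the origin on the work surface. World frame = base frame: x ahead of the robot, y to its left, z up, the work surface at z = 0. Lengths are in m, angles in rad, forces in N, time in s.
With the tool pointing down it reaches from about 0.4 to 0.875 m from the base axis. Payload 19.3 kg.
Tool frame: the origin (TCP) lies at the very end of the fingers, on their centre line; the grasp point (between the pads) lies 19 mm behind it; z points along the fingers, y is the direction in which the jaws open and shut (so a half turn about z gives the same grasp; the last joint's range is limited). The gripper opens to 85 mm and grips with 20 to 120 N. Pads are 22 mm wide; open, the fingers measure 114 mm over their backs; the gripper's body (76 mm by 85 mm) begins 54 mm behind the grasp point. The pads swing forward as they close: fully open they stand 13 mm farther back than shut.
Start: joints at [1.092, 0.521, -0.036, 1.599, 0.021, 1.021, -0.113], TCP at [0.248, -0.574, 0.211] pointing down, gripper open.
Joint ranges: [-2.91, 2.91], [-0.3, 2.13], [-1.5, 1.42], [0.17, 2.43], [-1.26, 4.41], [0.16, 1.93], [-2.52, 2.52]. Speed limits (rad/s): [1.89, 1.89, 2.39, 2.39, 3.01, 3.01, 3.01].

## Interface

Orientations are given as a rotation vector (axis times angle).
In Python, from rig import robot, cams gives the robot as it stands.
- The arm moves only by the tool arm_command, never from a script. Its argument "deltas" is a list of rows, each a list of 6 numbers: the shift along the tool's x, y, z in cm, then the turn, a rotation vector about the tool's x, y, z in rad. A call has 1 to 20 rows; each row is the pose to reach, as a shift and turn from the pose measured when the call began, along the tool's axes at that moment; what a row does not reach only later rows make up. A row lasts 1/8 s, in which the tool goes at most 62.5 mm and 10.7 degrees, less where a joint would pass 70% of its speed; a pose out of reach is approached as far as the arm can. A call with a gripper value outside its range is refused whole. "claw" is the finger opening in cm, from 0 to 8.54, set as the call begins (left out, the last holds). The fingers move at their own pace and stop on an object; the grip force is fixed at half the most. Time passes only in rows, so rows that repeat a pose let the fingers close. It gives the time, the measured TCP pose, the force and the opening at its end, in the units of the state.
- robot.sense(): the state, without advancing time (a new reading comes with each control period).
- cams.capture(name): name is "side" or "top"; returns a dict with "color" (400x640x3 uint8, red, green, blue), "intrinsics" (3x3 intrinsics, pixels), "rvec" (rotation vector, rad) and "tvec" (3), from world to camera coordinates, as OpenCV has them. Camera axes: x right, y down, z forward; pixel columns grow to the right and rows downward; lengths in m; the calibration is good to about 2 mm. A picture is of the moment at which its call begins. There is no depth.
- robot.job_done(): hands the job in, once; it reports no verdict.
The state is a dict: "t": time; "joint_pos": joint angles; "joint_velocities": joint speeds; "effort": joint torques, N m; "position": TCP position; "tcp_rot": TCP orientation; "force": force on the tool from outside, world axes, zero at the start; "wrist_torque": the same for the moment, N m; "opening": opening from 0.0 (shut) to 1.0 (fully open).
Only numpy, scipy, OpenCV 4.12 (cv2) and the standard library are available. Lean on these libraries where they do the work, as an engineer would, in place of code of your own. Each camera call takes 0.05 s, during which the arm holds its last target. There are 200 camera calls.

## Working session

There is one attempt and no reset: what is moved stays moved. The work goes in short steps, Python scripts to look and compute and a tool call to move; the robot and the scene stay as the last step left them, time stands still between calls to the robot, and variables do not carry over. Pictures are saved under pics/ and viewed, about 8 in all and at most 12, crops included, and the job is handed in when it is done.

Besides the shell and the picture viewer there is one more tool, called after "Call:" by a JSON object that holds its "method" and its "body". arm_command: Moves the arm, as the interface text tells. Its arguments: {"type":"object","properties":{"deltas":{"type":"array","items":{"type":"array","items":{"type":"number"}}},"claw":{"type":"number"}},"required":["deltas"]}

```bash
mkdir -p pics; ls; cat > h.py <<'E'
import numpy as np, cv2
from rig import robot, cams
def cap(n,f=None):
    c=cams.capture(n)
    if f: cv2.imwrite('pics/'+f,c['color'][:,:,::-1])
    return c
def ray(c,uv):
    K=np.array(c['intrinsics'],float);R=cv2.Rodrigues(np.array(c['rvec'],float))[0];t=np.array(c['tvec'],float).ravel()
    d=R.T@np.linalg.solve(K,np.array([uv[0],uv[1],1.]));o=-R.T@t
    return o,d/np.linalg.norm(d)
def onz(c,uv,z):
    o,d=ray(c,uv);return o+d*(z-o[2])/d[2]
def proj(c,p):
    return cv2.projectPoints(np.array(p,float).reshape(-1,3),np.array(c['rvec'],float),np.array(c['tvec'],float),np.array(c['intrinsics'],float),None)[0].reshape(-1,2)
E
python3 - <<'E'
from h import *
s=robot.sense();print({k:np.round(v,3) for k,v in s.items()})
for n in('top','side'):
    c=cap(n,n+'0.png');o,d=ray(c,(320,200));print(n,o,d,np.array(c['intrinsics'])[0])
E
```

```text
pics
{'t': np.float64(0.0), 'joint_pos': array([ 1.092,  0.522, -0.036,  1.6  ,  0.021,  1.021, -0.113]), 'joint_velocities': array([ 0.   ,  0.001, -0.002,  0.   ,  0.001,  0.001, -0.001]), 'effort': array([-0.0000e+00, -9.2709e+01,  1.9800e+00, -3.6992e+01,  1.8000e-02,
        8.0000e-03, -0.0000e+00]), 'position': array([ 0.248, -0.573,  0.21 ]), 'tcp_rot': array([-3.075, -0.637,  0.   ]), 'force': array([0.482, 0.154, 0.047]), 'wrist_torque': array([ 0.023, -0.013,  0.036]), 'opening': np.float64(0.999)}
top [0.47699381 0.03807001 1.29853808] [ 0.11292097 -0.00310676 -0.99359912] [423.7938976   0.        315.0116941]
side [0.25604799 0.74596849 0.97500016] [ 0.29815173 -0.60753299 -0.73621275] [516.64603213   0.         314.12292116]
```

View pics/top0.png

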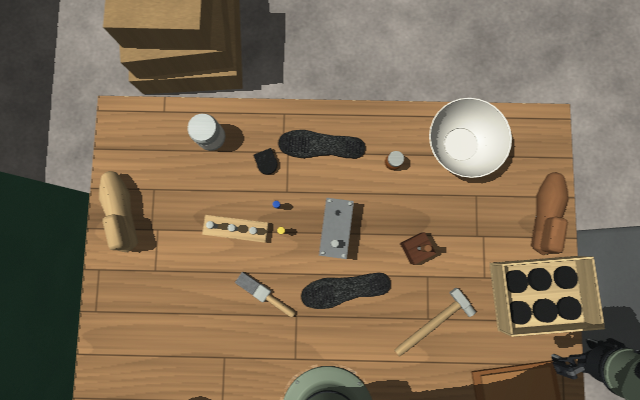

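View pics/side0.png

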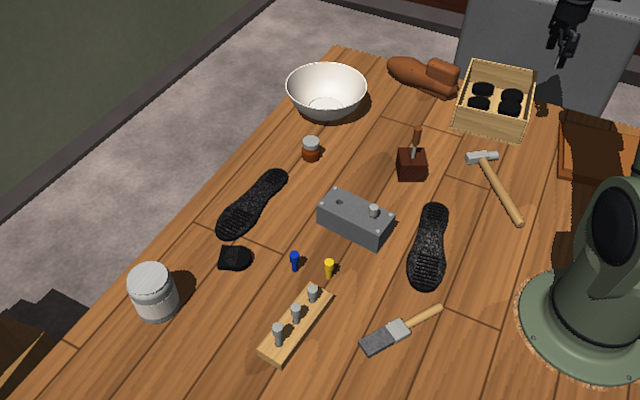

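The top view shows the rest at (340,228), its socket at (338,212) and its fixed post at (337,244). The rack is at (236,228) with posts at (209,224), (231,228) and (252,231). The stand and rod are at (421,248), and the jar is at (396,159).

Things that could be mistaken for a post, none of them a rack post:
- blue look-alike, top (277,204)
- yellow look-alike, top (281,231)
- fixed post, top (337,244)

The three grey rack posts are the candidates. The rod is the only item with a dark stand.

```bash
python3 - <<'E'
from h import *
t=cv2.imread('pics/top0.png');s=cv2.imread('pics/side0.png')
a=cv2.resize(t[190:275,195:460],None,fx=3,fy=3,interpolation=cv2.INTER_CUBIC)
b=cv2.resize(s[120:370,250:440],None,fx=2,fy=2,interpolation=cv2.INTER_CUBIC)[:, :]
b1=cv2.resize(s[270:370,250:345],None,fx=3.3,fy=3.3,interpolation=cv2.INTER_CUBIC)
b2=cv2.resize(s[120:255,310:440],None,fx=2.44,fy=2.44,interpolation=cv2.INTER_CUBIC)
o=np.zeros((255+330,795,3),np.uint8);o[:255]=a
o[255:,:b1.shape[1]]=b1[:330];o[255:255+min(330,b2.shape[0]),320:320+b2.shape[1]]=b2[:330]
cv2.imwrite('pics/crop1.png',o)
E
```

```text
(no output)
```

View pics/crop1.png

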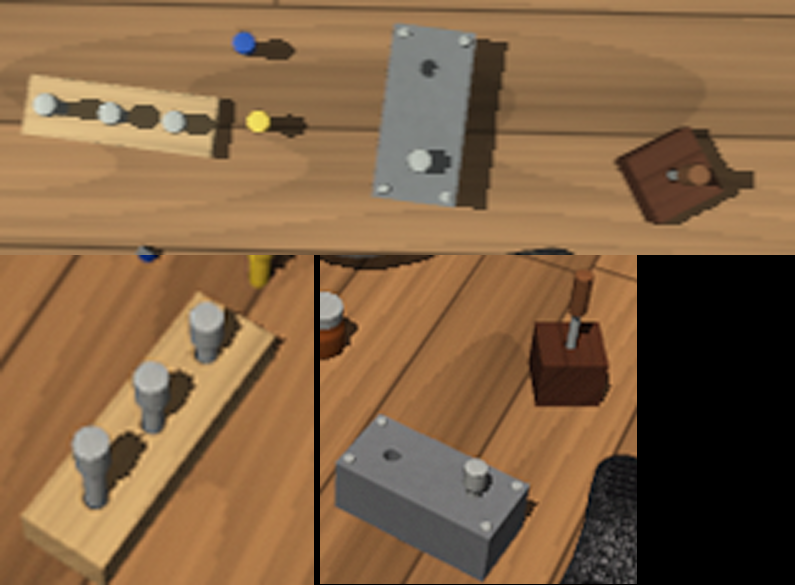

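The crop confirms the choice: three grey posts stand in the rack, tallest at the left (+y) end and shortest at the right. The rod is in the dark stand, with its brown handle at top (428,248). The socket is the dark spot at top (338,212.7) and side (339,202).

```bash
cat >> h.py <<'E'
def blob(c,uv,r,f):
    """weighted centroid of weight f(rgb float patch) in (2r+1) window around uv"""
    u,v=map(int,np.round(uv));p=c['color'][v-r:v+r+1,u-r:u+r+1].astype(float)
    w=f(p);w=np.clip(w,0,None);vv,uu=np.mgrid[v-r:v+r+1,u-r:u+r+1]
    return np.array([(w*uu).sum(),(w*vv).sum()])/w.sum(),w
def tri(ca,a,cb,b):
    o1,d1=ray(ca,a);o2,d2=ray(cb,b)
    s=np.linalg.lstsq(np.stack([d1,-d2],1),o2-o1,rcond=None)[0]
    p,q=o1+s[0]*d1,o2+s[1]*d2
    return (p+q)/2,np.linalg.norm(p-q)
E
python3 - <<'E'
from h import *
np.set_printoptions(precision=4,suppress=True)
T=cap('top');S=cap('side')
lum=lambda p:p.mean(2)
bright=lambda p:np.where((g:=lum(p))>np.median(g)+0.5*(g.max()-np.median(g)),g-np.median(g),0)
dark=lambda p:np.where((g:=lum(p))<np.median(g)-0.25*(np.median(g)-g.min()),np.median(g)-g,0)
t3=lambda x,y:(195+x/3,190+y/3)
s2=lambda x,y:(310+(x-320)/2.44,120+(y-255)/2.44)
s3=lambda x,y:(250+x/3.3,270+(y-255)/3.3)
scT=[t3(403,33),t3(466,41),t3(383,188),t3(445,197)]
scS=[s2(350,458),s2(382,421),s2(486,526),s2(517,487)]
# pair: top order: +x+y,+x-y,-x+y,-x-y ; side: far-left...
P=[];Q=[]
for a in scT: P.append(onz(T,blob(T,a,2,bright)[0],.067))
for a in scS: Q.append(onz(S,blob(S,a,2,bright)[0],.067))
P=np.array(P);Q=np.array(Q)
for n,A in(('T',P),('S',Q)):
    c=A.mean(0);x=(A[0]+A[1]-A[2]-A[3])/2;L=np.linalg.norm(x[:2]);th=np.arctan2(x[1],x[0])
    print(n,c,'L',L,'yaw',th,'sock',c[:2]+.045*x[:2]/L,'fix',c[:2]-.045*x[:2]/L);print(A)
a=blob(T,t3(429,68),3,dark)[0];b=blob(S,s2(391,455),4,dark)[0]
print('sock dark',a,onz(T,a,.066),b,onz(S,b,.066))
# post heads: low-saturation bright disks
def head(p):
    g=lum(p);sat=p.max(2)-p.min(2);return ((sat<35)&(g>140)).astype(float)
for n,x,y,sx,sy,z in(('L',45,104,92,442,.094),('M',110,114,152,370,.082),('R',175,121,207,315,.07)):
    a,w=blob(T,t3(x,y),4,head);b,w2=blob(S,s3(sx,sy),5,head)
    print(n,a,w.sum(),b,w2.sum(),onz(T,a,z),onz(S,b,z),tri(T,a,S,b))
a,w=blob(T,t3(420,160),4,head);b,w2=blob(S,s2(476,465),5,head);print('fixed',w.sum(),w2.sum(),onz(T,a,.104),onz(S,b,.104),tri(T,a,S,b))
for q in ((15,16),):
    print(T['color'][245:252,415:436].mean(2).astype(int)); print(T['color'][248,415:436])
a=t3(699,175);print('handle',onz(T,a,.155), onz(T,t3(672,175),.06+.0))
a=s2(583,274);print('handleS',onz(S,a,.155))
print('jar',onz(T,(396,158),.06),'yellow',onz(T,t3(258,121),.05),'blue',onz(T,t3(244,43),.05))
E
```

```text
T [ 0.5373 -0.0129  0.067 ] L 0.1521113021604256 yaw -0.11198739785537183 sock [ 0.582  -0.0179] fix [ 0.4926 -0.0078]
[[ 0.6167  0.0081  0.067 ]
 [ 0.609  -0.0509  0.067 ]
 [ 0.4648  0.0256  0.067 ]
 [ 0.4587 -0.0343  0.067 ]]
S [ 0.5383 -0.0184  0.067 ] L 0.15259918009243778 yaw -0.11029022064613134 sock [ 0.5831 -0.0234] fix [ 0.4936 -0.0135]
[[ 0.6173  0.0029  0.067 ]
 [ 0.6111 -0.0566  0.067 ]
 [ 0.4662  0.0198  0.067 ]
 [ 0.4588 -0.0399  0.067 ]]
sock dark [337.4118 212.1804] [ 0.5823 -0.0172  0.066 ] [338.5353 201.6671] [ 0.5826 -0.0199  0.066 ]
L [209.2143 224.2381] 42.0 [277.0732 326.5244] 82.0 [0.5386 0.3483 0.094 ] [0.5372 0.3464 0.094 ] (array([0.5376, 0.3475, 0.0958]), np.float64(0.00196216735537479))
M [230.9286 227.1905] 42.0 [295.3803 306.5211] 71.0 [0.5319 0.2886 0.082 ] [0.5311 0.2863 0.082 ] (array([0.5311, 0.2878, 0.0845]), np.float64(0.001572021310674369))
R [252.2439 230.    ] 41.0 [311.9851 288.5224] 67.0 [0.5255 0.2289 0.07  ] [0.5249 0.2272 0.07  ] (array([0.5249, 0.2284, 0.0719]), np.float64(0.001122931972340481))
fixed 45.0 50.0 [ 0.4921 -0.0075  0.104 ] [ 
[... 516 characters left out ...]
6  70  27
   34  44  51]
 [ 66  64  58  43  35  47  54  59  60  59  77  97 101 100  98  81  46  28
   30  40  49]
 [ 63  62  62  63  62  65  64  58  52  51  53  62  80  81  67  47  30  30
   30  34  44]]
[[ 90  57  40]
 [ 85  54  37]
 [102  94  87]
 [119 122 116]
 [120 122 116]
 [108  99  89]
 [ 93  65  43]
 [ 93  65  43]
 [ 93  65  43]
 [118  81  53]
 [141  97  65]
 [142  98  64]
 [140  96  63]
 [139  96  63]
 [137  95  64]
 [136  94  62]
 [106  72  48]
 [ 52  35  25]
 [ 58  43  29]
 [ 72  56  40]
 [ 73  56  39]]
handle [ 0.4822 -0.2568  0.155 ] [ 0.4821 -0.2553  0.06  ]
handleS [ 0.484  -0.2595  0.155 ]
jar [ 0.7475 -0.1893  0.06  ] yellow [0.5269 0.1473 0.05  ] blue [0.6036 0.1633 0.05  ]
```

```bash
cat >> h.py <<'E'
Y=-0.111
RT=np.array([[np.cos(Y),np.sin(Y),0],[np.sin(Y),-np.cos(Y),0],[0,0,-1.]])
def plan(*pts,R=RT):
    s=robot.sense();Rc=cv2.Rodrigues(np.array(s['tcp_rot'],float))[0];pc=np.array(s['position'])
    print('t %.2f'%s['t'],'pos',pc.round(4),'F',np.round(s['force'],2),'open',round(float(s['opening']),3),'tilt/yawerr',cv2.Rodrigues(Rc.T@R)[0].ravel().round(3))
    for p in pts:
        print(np.r_[Rc.T@(np.array(p)-pc)*100,cv2.Rodrigues(Rc.T@R)[0].ravel()].round(2).tolist())
E
python3 -c "
from h import *
plan([.35,-.42,.25],[.482,-.256,.22],[.482,-.256,.111])"
```

```text
t 0.20 pos [ 0.2483 -0.5733  0.2105] F [-0.73 -0.14  0.17] open 1.0 tilt/yawerr [-0.001  0.     0.52 ]
[15.42, -10.03, -3.95, -0.0, 0.0, 0.52]
[34.05, -19.83, -0.94, -0.0, 0.0, 0.52]
[34.05, -19.82, 9.96, -0.0, 0.0, 0.52]
```

Call:
{"method": "arm_command", "body": {"deltas": [[4, -2.5, -2, 0, 0, 0.13], [8, -5, -3.5, 0, 0, 0.26], [13, -8, -4, 0, 0, 0.4], [18, -11, -3, 0, 0, 0.52], [23, -14, -2, 0, 0, 0.52], [28, -17, -1, 0, 0, 0.52], [34, -19.8, -1, 0, 0, 0.52], [34, -19.8, -1, 0, 0, 0.52], [34, -19.8, -1, 0, 0, 0.52], [34, -19.8, -1, 0, 0, 0.52]], "claw": 5}}

```text
t: 1.45
position: [0.4808, -0.2576, 0.2206]
tcp_rot: [-3.136, 0.178, 0.001]
force: [-0.7, -0.5, 0.6]
opening: 0.588
```

```bash
python3 -c "
from h import *
plan([.482,-.256,.111])
c=cap('side','s1.png');t=cap('top')
a=cv2.resize(c['color'][60:220,330:490,::-1],(400,400));b=cv2.resize(t['color'][180:300,370:490,::-1],(400,400));cv2.imwrite('pics/c2.png',np.hstack([a,b]))"
```

```text
t 1.45 pos [ 0.4808 -0.2576  0.2206] F [-0.7  -0.52  0.6 ] open 0.588 tilt/yawerr [-0.     0.001 -0.002]
[0.11, -0.17, 10.96, -0.0, 0.0, -0.0]
```

View pics/c2.png

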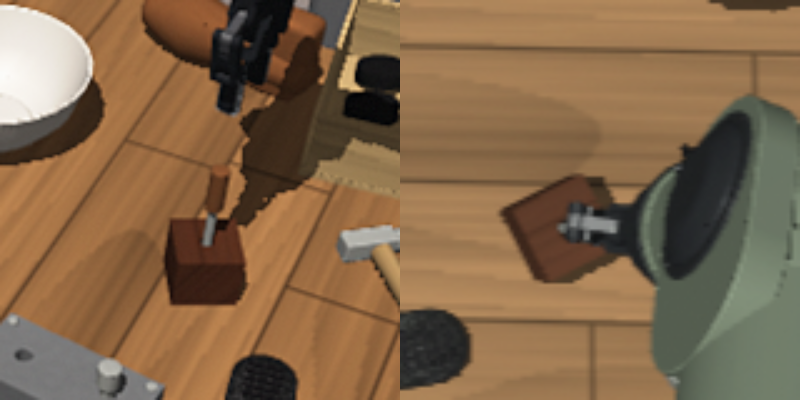

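The open hand is above the rod handle, centred within the gap in both views (side crop: handle at (217,190), fingers at (228,100)). I'll lower it and grip.

Call:
{"method": "arm_command", "body": {"deltas": [[0.1, -0.15, 4, 0, 0, 0], [0.1, -0.15, 7, 0, 0, 0], [0.1, -0.15, 9.5, 0, 0, 0], [0.1, -0.15, 10.9, 0, 0, 0], [0.1, -0.15, 10.9, 0, 0, 0], [0.1, -0.15, 10.9, 0, 0, 0]]}}

```text
t: 2.3
position: [0.4824, -0.2565, 0.1125]
tcp_rot: [3.136, -0.178, 0.001]
force: [-0.2, 0.3, 0.7]
opening: 0.584
```

Call:
{"method": "arm_command", "body": {"deltas": [[0, 0, 0, 0, 0, 0], [0, 0, 0, 0, 0, 0], [0, 0, 0, 0, 0, 0], [0, 0, 0, 0, 0, 0], [0, 0, 0, 0, 0, 0], [0, 0, 0, 0, 0, 0]], "claw": 0}}

```text
t: 3.05
position: [0.4831, -0.2568, 0.1134]
tcp_rot: [3.136, -0.178, 0.004]
force: [-0.3, 1.1, 8.5]
opening: 0.205
```

```bash
python3 -c "
from h import *
plan([.482,-.256,.111])
c=cap('side','s2.png')
cv2.imwrite('pics/c3.png',cv2.resize(c['color'][90:210,360:480,::-1],(480,480)))"
```

```text
t 3.05 pos [ 0.4831 -0.2568  0.1134] F [-0.35  1.09  8.47] open 0.205 tilt/yawerr [ 0.001 -0.002 -0.002]
[-0.12, -0.07, 0.24, 0.0, -0.0, -0.0]
```

View pics/c3.png

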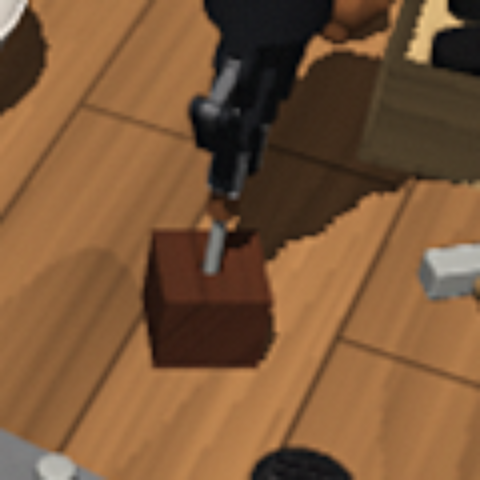

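The handle is between the pads and the rod is upright in the stand (side crop: rod at (215,245)). I'll lift it.

Call:
{"method": "arm_command", "body": {"deltas": [[0, 0, -1, 0, 0, 0], [0, 0, -2.5, 0, 0, 0], [0, 0, -4.5, 0, 0, 0], [0, 0, -7, 0, 0, 0], [0, 0, -10, 0, 0, 0], [0, 0, -12, 0, 0, 0], [0, 0, -12, 0, 0, 0], [0, 0, -12, 0, 0, 0]]}}

```text
t: 4.1
position: [0.4825, -0.2565, 0.2331]
tcp_rot: [3.136, -0.178, 0.003]
force: [-0.2, -0.3, -1.5]
opening: 0.207
```

```bash
python3 -c "
from h import *
plan([.582,-.019,.235],[.582,-.019,.20])"
```

```text
t 4.10 pos [ 0.4825 -0.2565  0.2331] F [-0.16 -0.34 -1.55] open 0.207 tilt/yawerr [ 0.    -0.002 -0.002]
[7.2, -24.72, -0.18, 0.0, -0.0, -0.0]
[7.19, -24.72, 3.32, 0.0, -0.0, -0.0]
```

Call:
{"method": "arm_command", "body": {"deltas": [[1, -3.5, -0.2, 0, 0, 0], [2.3, -8, -0.2, 0, 0, 0], [3.6, -12.5, -0.2, 0, 0, 0], [4.9, -17, -0.2, 0, 0, 0], [6.2, -21.5, -0.2, 0, 0, 0], [7.2, -24.7, 0, 0, 0, 0], [7.2, -24.7, 1.8, 0, 0, 0], [7.2, -24.7, 3.3, 0, 0, 0], [7.2, -24.7, 3.9, 0, 0, 0], [7.2, -24.7, 3.9, 0, 0, 0], [7.2, -24.7, 3.9, 0, 0, 0]]}}

```text
t: 5.48
position: [0.5823, -0.0195, 0.1946]
tcp_rot: [3.136, -0.179, 0.004]
force: [-0.4, 0.5, -1.2]
opening: 0.208
```

```bash
python3 -c "
from h import *
plan([.582,-.019,.235])
c=cap('side','s3.png');t=cap('top','t3.png');p=robot.sense()['position']
tip=p-[0,0,.1034]
print(proj(c,[tip,[.582,-.0177,.066],[.583,-.022,.066]]),proj(t,[tip,[.582,-.0177,.066]]))
a=cv2.resize(c['color'][120:240,280:400,::-1],(400,400),interpolation=cv2.INTER_CUBIC);b=cv2.resize(t['color'][170:270,290:390,::-1],(400,400),interpolation=cv2.INTER_CUBIC);cv2.imwrite('pics/c4.png',np.hstack([a,b]))"
```

```text
t 5.47 pos [ 0.5823 -0.0195  0.1946] F [-0.4   0.53 -1.24] open 0.208 tilt/yawerr [ 0.    -0.003 -0.003]
[-0.02, -0.05, -4.04, 0.0, -0.0, -0.0]
[[338.99453105 194.57669561]
 [338.37111586 202.3548401 ]
 [338.7726431  201.03091048]] [[338.59997981 211.42986548]
 [337.58280841 212.27578262]]
```

View pics/c4.png

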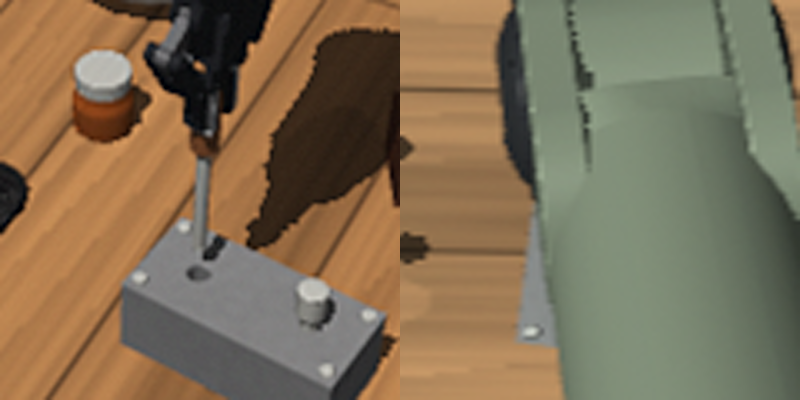

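The side crop shows the rod upright, with its tip at about (340.6,197) just above and behind the socket at (339.7,202). The arm hides the socket from the top camera. I'll measure the tip and the socket in the same side image.

```bash
python3 - <<'E'
from h import *
c=cap('side');g=c['color'].astype(int)
print(g[170:210,332:350].mean(2).astype(int)[::1])
p=robot.sense()['position'];z=p[2]-.1034
for uv in((340.2,195.5),(340.2,196.5)):print(onz(c,uv,z))
E
```

```text
[[125 129 131 129 131 135 130 123 135 125  91  86 120 116 118 122 123 124]
 [129 131 130 130 133 133 127 122 134 119  93  94 120 117 121 124 124 122]
 [130 130 130 132 134 130 126 124 133 117  89  94 120 121 122 124 123 123]
 [131 130 131 136 133 126 122 125 130 114  92 102 120 122 124 123 123 124]
 [131 131 134 134 130 115 111 131 130 110  92 107 123 122 124 122 123 124]
 [128 133 134 132 125 101  95 132 131 110  88 109 127 126 123 123 127 127]
 [133 135 133 129 115  82  89 136 128 106  88 112 127 124 123 124 126 128]
 [136 134 130 120  95  67  97 134 128 101  85 113 127 124 125 127 128 124]
 [135 132 125 105  76  80 112 131 127  98  92 125 126 125 127 128 127 120]
 [134 129 116  85  76 102 120 132 125  95  94 128 124 125 124 122 121 116]
 [129 121  93  71  97 112 112 131 124  91  88 129 125 125 117 117 118 118]
 [125 104  75  88 117 113 110 132 124  92  93 128 127 122 114 115 119 118]
 [116  83  77 108 122 115 116 132 123  91  97 131 123 116 115 119 117 117]
 [ 91  69  98 120 120 115 120 131 119  92  96 129 119 117 119 119 118 118]
 [ 72  88 116 120 118 118 116 129 118  87  93 126 
[... 1276 characters left out ...]
32 130 129 130 132 133]
 [130 130 133 119  61  43  75  83  86  82  83 111 133 133 131 132 133 132]
 [130 130 131 130 102  59  69  83  84  88 105 125 131 131 132 131 131 131]
 [128 127 130 130 127 113 111 107 114 121 127 133 129 130 129 128 130 129]
 [126 127 127 127 129 131 133 128 130 133 132 130 128 128 128 128 129 128]
 [127 127 127 127 130 130 130 131 129 128 129 127 128 129 128 128 127 130]
 [128 129 130 128 130 129 129 127 129 128 127 126 128 128 129 129 129 130]
 [130 131 128 129 129 129 130 130 128 129 128 126 128 128 129 129 128 130]
 [129 129 129 127 128 128 128 129 130 128 128 127 128 126 128 127 127 127]]
[ 0.57856991 -0.01812527  0.0911905 ]
[ 0.57719144 -0.01523326  0.0911905 ]
```

The tip lies at (339.4,194.7) against a predicted (339.0,194.6), so the camera and the kinematics agree. The socket ray gives about (0.5825,-0.0197), which is under the rod now. I'll descend to just above the shallow floor, where the tip is at z = 0.046.

Call:
{"method": "arm_command", "body": {"deltas": [[0, 0, 0.8, 0, 0, 0], [0, 0, 1.6, 0, 0, 0], [0, 0, 2.3, 0, 0, 0], [0, 0, 2.8, 0, 0, 0], [0, 0, 3.2, 0, 0, 0], [0, 0, 3.2, 0, 0, 0]]}}

```text
t: 6.38
position: [0.5823, -0.0194, 0.1623]
tcp_rot: [3.136, -0.178, 0.004]
force: [0.3, 0.5, -0.4]
opening: 0.211
```

Call:
{"method": "arm_command", "body": {"deltas": [[0, 0, 0.4, 0, 0, 0], [0, 0, 0.8, 0, 0, 0], [0, 0, 1.2, 0, 0, 0], [0, 0, 1.2, 0, 0, 0]]}}

```text
t: 6.88
position: [0.5821, -0.0194, 0.15]
tcp_rot: [3.136, -0.178, 0.003]
force: [-0.3, 0.2, -1.1]
opening: 0.205
```

Call:
{"method": "arm_command", "body": {"deltas": [[0, 0, 0.2, 0, 0, 0], [0, 0, 0.4, 0, 0, 0], [0, 0, 0.6, 0, 0, 0], [0, 0, 0.75, 0, 0, 0], [0, 0, 0.75, 0, 0, 0]]}}

```text
t: 7.5
position: [0.5845, -0.0194, 0.145]
tcp_rot: [3.136, -0.179, 0.012]
force: [-0.6, -0.4, 30.9]
opening: 0.211
```

Contact came at TCP z = 0.145, so the tip is at about 0.042 and the socket is 24 mm deep, the shallow one. I'll check the picture before relying on that.

```bash
python3 -c "
from h import *
plan([.5823,-.0195,.240])
c=cap('side','s4.png')
cv2.imwrite('pics/c5.png',cv2.resize(c['color'][130:250,300:420,::-1],(480,480),interpolation=cv2.INTER_CUBIC))"
```

```text
t 7.50 pos [ 0.5845 -0.0194  0.145 ] F [-0.64 -0.37 30.93] open 0.211 tilt/yawerr [-0.    -0.007 -0.003]
[-0.14, 0.03, -9.5, -0.0, -0.01, -0.0]
```

View pics/c5.png

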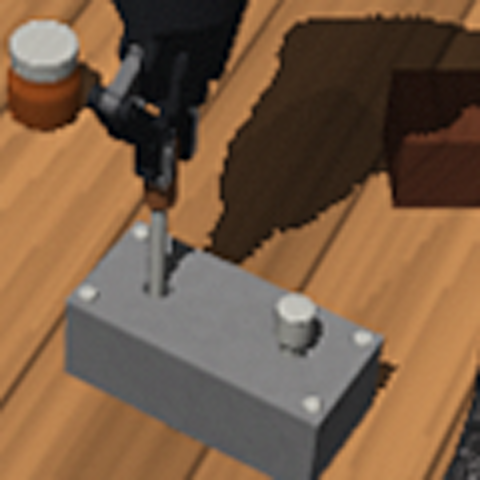

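The rod stands inside the socket (crop (156,290)) with about 74 mm of steel showing. A 24 mm socket would leave 71 mm and a 36 mm one 59 mm, so the socket is shallow and the right post is A. I'll return the rod to its stand.

Call:
{"method": "arm_command", "body": {"deltas": [[-0.1, 0, -0.5, 0, -0.01, 0], [-0.15, 0, -2, 0, -0.01, 0], [-0.15, 0, -5, 0, -0.01, 0], [-0.15, 0, -9, 0, -0.01, 0], [-0.15, 0, -9.5, 0, -0.01, 0], [-0.15, 0, -9.5, 0, -0.01, 0]]}}

```text
t: 8.3
position: [0.5821, -0.0192, 0.2403]
tcp_rot: [-3.136, 0.178, 0.004]
force: [-0.4, -0.1, -1.6]
opening: 0.208
```

```bash
python3 -c "
from h import *
plan([.4828,-.2566,.24],[.4828,-.2566,.185])"
```

```text
t 8.30 pos [ 0.5821 -0.0192  0.2403] F [-0.41 -0.08 -1.6 ] open 0.208 tilt/yawerr [-0.     0.002 -0.003]
[-7.18, 24.71, 0.04, -0.0, 0.0, -0.0]
[-7.16, 24.71, 5.54, -0.0, 0.0, -0.0]
```

Call:
{"method": "arm_command", "body": {"deltas": [[-1, 3.5, 0, 0, 0, 0], [-2.3, 8, 0, 0, 0, 0], [-3.6, 12.5, 0, 0, 0, 0], [-4.9, 17, 0, 0, 0, 0], [-6.2, 21.5, 0, 0, 0, 0], [-7.2, 24.7, 0, 0, 0, 0], [-7.2, 24.7, 2, 0, 0, 0], [-7.2, 24.7, 4, 0, 0, 0], [-7.2, 24.7, 5.5, 0, 0, 0], [-7.2, 24.7, 5.5, 0, 0, 0], [-7.2, 24.7, 5.5, 0, 0, 0]]}}

```text
t: 9.68
position: [0.4826, -0.2565, 0.1857]
tcp_rot: [-3.136, 0.178, 0.003]
force: [0.2, 0.2, -1.4]
opening: 0.209
```

```bash
python3 -c "
from h import *
plan([.4828,-.2566,.168],[.4828,-.2566,.115])
c=cap('side','s5.png');p=robot.sense()['position']
print(proj(c,p-[0,0,.1034]))
cv2.imwrite('pics/c6.png',cv2.resize(c['color'][100:200,360:460,::-1],(500,500),interpolation=cv2.INTER_CUBIC))"
```

```text
t 9.68 pos [ 0.4826 -0.2565  0.1857] F [ 0.18  0.19 -1.4 ] open 0.209 tilt/yawerr [-0.     0.002 -0.003]
[0.02, 0.01, 1.77, -0.0, 0.0, -0.0]
[0.03, 0.01, 7.07, -0.0, 0.0, -0.0]
[[413.52333941 150.57838724]]
```

View pics/c6.png

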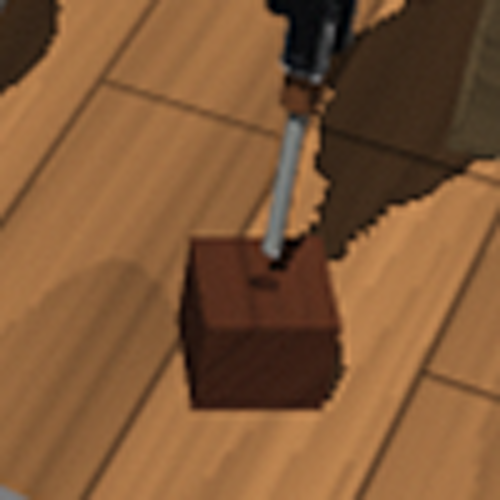

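The tip, at crop (271,255), is above the stand hole at (264,283), aligned with the hole to about 1 mm. I'll lower it in two stages.

Call:
{"method": "arm_command", "body": {"deltas": [[0, 0, 0.8, 0, 0, 0], [0, 0, 1.6, 0, 0, 0], [0, 0, 2.3, 0, 0, 0], [0, 0, 2.8, 0, 0, 0], [0, 0, 2.8, 0, 0, 0]]}}

```text
t: 10.35
position: [0.4825, -0.2564, 0.1575]
tcp_rot: [-3.136, 0.178, 0.004]
force: [-0.5, -0.8, -1.4]
opening: 0.211
```

Call:
{"method": "arm_command", "body": {"deltas": [[0, 0, 0.8, 0, 0, 0], [0, 0, 1.8, 0, 0, 0], [0, 0, 2.8, 0, 0, 0], [0, 0, 3.5, 0, 0, 0], [0, 0, 4, 0, 0, 0], [0, 0, 4.2, 0, 0, 0], [0, 0, 4.2, 0, 0, 0]]}}

```text
t: 11.22
position: [0.4825, -0.2564, 0.1155]
tcp_rot: [-3.136, 0.178, 0.003]
force: [-0.7, 0.5, -1.5]
opening: 0.208
```

Lower the last 2 mm, then let go. I'll open to only 5 cm and rise.

Call:
{"method": "arm_command", "body": {"deltas": [[0, 0, 0.1, 0, 0, 0], [0, 0, 0.2, 0, 0, 0], [0, 0, 0.2, 0, 0, 0]]}}

```text
t: 11.6
position: [0.4825, -0.2564, 0.1136]
tcp_rot: [-3.136, 0.178, 0.003]
force: [0.7, 0.9, -1.1]
opening: 0.214
```

Call:
{"method": "arm_command", "body": {"deltas": [[0, 0, 0, 0, 0, 0], [0, 0, 0, 0, 0, 0], [0, 0, 0, 0, 0, 0], [0, 0, 0, 0, 0, 0], [0, 0, -3, 0, 0, 0], [0, 0, -7, 0, 0, 0], [0, 0, -11, 0, 0, 0], [0, 0, -14, 0, 0, 0], [0, 0, -14, 0, 0, 0]], "claw": 5}}

```text
t: 12.72
position: [0.4837, -0.2569, 0.2556]
tcp_rot: [3.136, -0.178, 0.002]
force: [0.2, -0.4, -0.5]
opening: 0.584
```

```bash
python3 -c "
from h import *
c=cap('side','s6.png')
a=c['color'].astype(int);b=cv2.imread('pics/side0.png')[:,:,::-1].astype(int)
print('rod region diff',abs(a-b)[115:185,395:432].mean(), abs(a-b)[125:160,408:422].max(2).max(1))
# post A at (.525,.228); jaws along y
plan([.44,-.10,.25],[.525,.10,.22],[.525,.2284,.20],[.525,.2284,.045])"
```

```text
rod region diff 7.378635778635779 [ 8  7 21 17 17 42 39 16 23 31 34 23 16 25 16 26 22 17 45 46 40 42 29 28
 34 37 19 54 52 36 26 20 16  9  5]
t 12.78 pos [ 0.483  -0.2566  0.2541] F [-1.06 -0.72 -1.2 ] open 0.589 tilt/yawerr [ 0.     0.001 -0.003]
[-6.05, -15.07, 0.41, 0.0, 0.0, -0.0]
[0.13, -35.9, 3.4, 0.0, 0.0, -0.0]
[-1.33, -48.66, 5.4, 0.0, 0.0, -0.0]
[-1.32, -48.66, 20.9, 0.0, 0.0, -0.0]
```

The rod is back and the hand is clear. Next I'll go above post A, the shortest, at (0.525,0.228).

Call:
{"method": "arm_command", "body": {"deltas": [[-1, -4, 0.4, 0, 0, 0], [-1.5, -10, 1, 0, 0, 0], [-1.5, -16, 2, 0, 0, 0], [-1.5, -22, 3, 0, 0, 0], [-1.4, -28, 4, 0, 0, 0], [-1.4, -34, 5, 0, 0, 0], [-1.3, -40, 5.4, 0, 0, 0], [-1.3, -45, 5.4, 0, 0, 0], [-1.3, -48.6, 5.4, 0, 0, 0], [-1.3, -48.6, 9, 0, 0, 0], [-1.3, -48.6, 13, 0, 0, 0], [-1.3, -48.6, 13, 0, 0, 0], [-1.3, -48.6, 13, 0, 0, 0]]}}

```text
t: 14.4
position: [0.5254, 0.2278, 0.1248]
tcp_rot: [-3.137, 0.179, 0.001]
force: [-0.3, 0.9, 0.0]
opening: 0.583
```

```bash
python3 -c "
from h import *
plan([.525,.228,.08],[.525,.228,.043])
c=cap('side','s7.png');p=robot.sense()['position']
print(proj(c,[p,p-[0,0,.04]]))
a=cv2.resize(c['color'][200:350,240:390,::-1],(500,500),interpolation=cv2.INTER_CUBIC)
b=cv2.resize(c['color'][90:190,370:430,::-1],(300,500),interpolation=cv2.INTER_CUBIC)
cv2.imwrite('pics/c7.png',np.hstack([a,b]))"
```

```text
t 14.40 pos [0.5254 0.2278 0.1248] F [-0.34  0.91  0.04] open 0.583 tilt/yawerr [ 0.     0.    -0.003]
[-0.04, -0.01, 4.48, 0.0, 0.0, -0.0]
[-0.04, -0.01, 8.18, 0.0, 0.0, -0.0]
[[311.5003986  273.29892807]
 [311.47137365 284.53614411]]
```

View pics/c7.png

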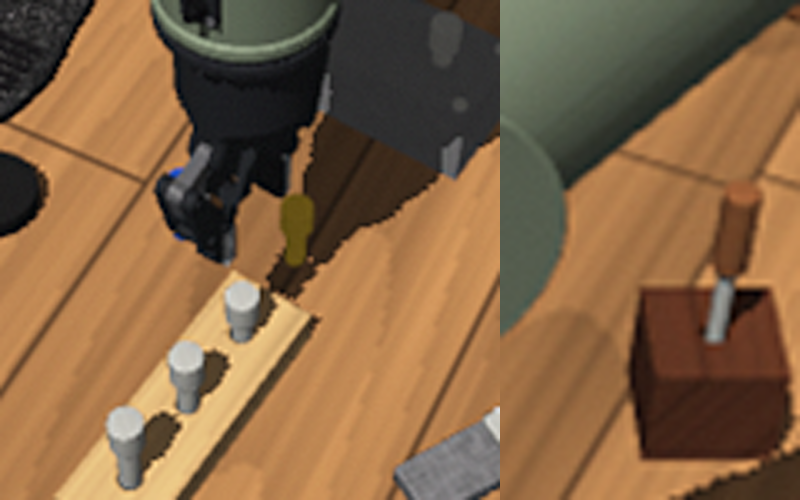

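The hand is over post A (crop (241,295), expected directly below the TCP at (238,295)). The yellow look-alike at (297,230) is clear, and the rod stands upright in its stand. Descend and grip.

Call:
{"method": "arm_command", "body": {"deltas": [[0, 0, 2.5, 0, 0, 0], [0, 0, 5, 0, 0, 0], [0, 0, 7, 0, 0, 0], [0, 0, 8.2, 0, 0, 0], [0, 0, 8.2, 0, 0, 0], [0, 0, 8.2, 0, 0, 0]]}}

```text
t: 15.2
position: [0.5263, 0.2282, 0.0442]
tcp_rot: [-3.135, 0.179, -0.003]
force: [0.8, -0.7, 0.3]
opening: 0.59
```

Call:
{"method": "arm_command", "body": {"deltas": [[0, 0, 0, 0, 0, 0], [0, 0, 0, 0, 0, 0], [0, 0, 0, 0, 0, 0], [0, 0, 0, 0, 0, 0], [0, 0, 0, 0, 0, 0]], "claw": 0}}

```text
t: 15.82
position: [0.527, 0.2285, 0.0452]
tcp_rot: [-3.135, 0.179, -0.005]
force: [-0.8, -1.0, 9.7]
opening: 0.206
```

Call:
{"method": "arm_command", "body": {"deltas": [[0, 0, -0.5, 0, 0, 0], [0, 0, -1.5, 0, 0, 0], [0, 0, -3, 0, 0, 0], [0, 0, -5, 0, 0, 0], [0, 0, -8, 0, 0, 0], [0, 0, -12, 0, 0, 0], [0, 0, -12, 0, 0, 0], [0, 0, -12, 0, 0, 0]]}}

```text
t: 16.82
position: [0.5265, 0.2281, 0.1653]
tcp_rot: [-3.135, 0.179, -0.005]
force: [-0.2, 0.6, -1.3]
opening: 0.209
```

```bash
python3 -c "
from h import *
plan([.5822,-.0192,.165],[.5822,-.0192,.115])"
```

```text
t 16.82 pos [0.5265 0.2281 0.1653] F [-0.19  0.58 -1.32] open 0.209 tilt/yawerr [-0.002 -0.003 -0.003]
[8.35, 23.94, 0.01, -0.0, -0.0, -0.0]
[8.34, 23.95, 5.01, -0.0, -0.0, -0.0]
```

Call:
{"method": "arm_command", "body": {"deltas": [[1.5, 4, -1, 0, 0, 0], [3, 9, -1, 0, 0, 0], [4.7, 14, -1, 0, 0, 0], [6.4, 19, -1, 0, 0, 0], [8.4, 24, -1, 0, 0, 0], [8.4, 24, 1, 0, 0, 0], [8.4, 24, 3, 0, 0, 0], [8.4, 24, 4.5, 0, 0, 0], [8.4, 24, 5, 0, 0, 0], [8.4, 24, 5, 0, 0, 0], [8.4, 24, 5, 0, 0, 0]]}}

```text
t: 18.2
position: [0.5831, -0.0197, 0.1157]
tcp_rot: [-3.135, 0.179, -0.007]
force: [-0.3, -0.1, -1.4]
opening: 0.208
```

```bash
python3 -c "
from h import *
plan([.5825,-.0192,.112])
c=cap('side','s8.png');p=robot.sense()['position']
print(proj(c,[p-[0,0,.0372],p,p-[0,0,.0],[.5825,-.0195,.066]]))
cv2.imwrite('pics/c8.png',cv2.resize(c['color'][165:215,310:360,::-1],(600,600),interpolation=cv2.INTER_NEAREST))"
```

```text
t 18.20 pos [ 0.5831 -0.0197  0.1157] F [-0.32 -0.07 -1.41] open 0.208 tilt/yawerr [-0.002 -0.004 -0.003]
[-0.07, -0.05, 0.37, -0.0, -0.0, -0.0]
[[338.5250044  198.08929899]
 [339.17161674 187.15888944]
 [339.17161674 187.15888944]
 [338.50861112 201.78815194]]
```

View pics/c8.png

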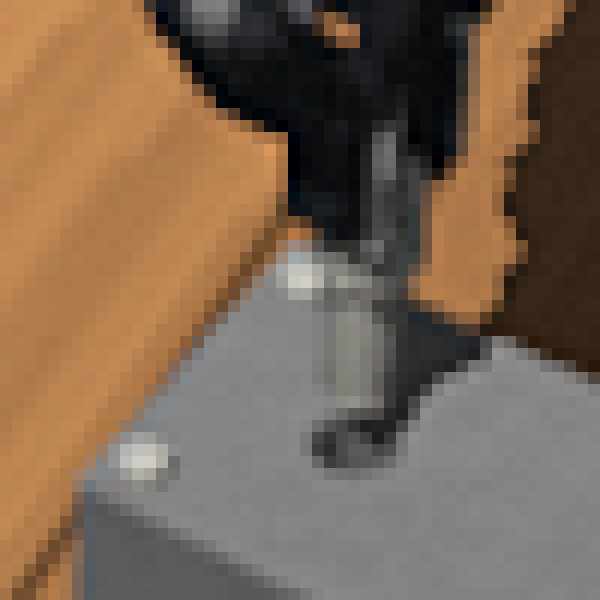

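The side crop shows the shank above the socket. The foot is centred near (339.5,198), and carried down to the mouth that is about (339.3,201.7), against a socket centre of (338.9,201.5). I'll shift +x by about 1 mm and descend gently.

Call:
{"method": "arm_command", "body": {"deltas": [[0.08, -0.02, 0.4, 0, 0, 0], [0.08, -0.02, 0.8, 0, 0, 0], [0.08, -0.02, 1.1, 0, 0, 0], [0.08, -0.02, 1.4, 0, 0, 0], [0.08, -0.02, 1.6, 0, 0, 0], [0.08, -0.02, 1.6, 0, 0, 0]]}}

```text
t: 19.0
position: [0.5839, -0.0196, 0.0995]
tcp_rot: [-3.135, 0.179, -0.006]
force: [-1.0, 0.4, -0.8]
opening: 0.203
```

It entered with no force. I'll continue towards the floor, expecting contact near TCP z = 0.079.

Call:
{"method": "arm_command", "body": {"deltas": [[0, 0, 0.3, 0, 0, 0], [0, 0, 0.7, 0, 0, 0], [0, 0, 1.1, 0, 0, 0], [0, 0, 1.5, 0, 0, 0], [0, 0, 1.8, 0, 0, 0], [0, 0, 1.8, 0, 0, 0]]}}

```text
t: 19.75
position: [0.5839, -0.0195, 0.0813]
tcp_rot: [-3.135, 0.179, -0.006]
force: [-0.1, 0.2, -1.1]
opening: 0.201
```

Call:
{"method": "arm_command", "body": {"deltas": [[0, 0, 0.1, 0, 0, 0], [0, 0, 0.25, 0, 0, 0], [0, 0, 0.25, 0, 0, 0]]}}

```text
t: 20.12
position: [0.5844, -0.0196, 0.0793]
tcp_rot: [-3.135, 0.179, -0.008]
force: [0.3, 0.5, 5.6]
opening: 0.204
```

It touched the floor at TCP z = 0.0793, as predicted, so the post is home. Let go and rise.

Call:
{"method": "arm_command", "body": {"deltas": [[0, 0, 0, 0, 0, 0], [0, 0, 0, 0, 0, 0], [0, 0, 0, 0, 0, 0], [0, 0, 0, 0, 0, 0], [0, 0, -3, 0, 0, 0], [0, 0, -7, 0, 0, 0], [0, 0, -12, 0, 0, 0], [0, 0, -17, 0, 0, 0], [-5, 6, -18, 0, 0, 0], [-10, 12, -18, 0, 0, 0], [-10, 18, -18, 0, 0, 0], [-10, 24, -18, 0, 0, 0], [-10, 24, -18, 0, 0, 0]], "claw": 5}}

```text
t: 21.75
position: [0.4553, -0.2505, 0.2584]
tcp_rot: [-3.135, 0.186, -0.008]
force: [1.2, 1.0, -0.6]
opening: 0.586
```

```bash
python3 - <<'E'
from h import *
np.set_printoptions(precision=4,suppress=True)
plan()
c=cap('side','s9.png');t=cap('top','t9.png')
def head(p):
    g=p.mean(2);sat=p.max(2)-p.min(2);return ((sat<35)&(g>150)).astype(float)
for n,x,y in(('A',.5825,-.0195),('fixed',.4925,-.009)):
    q=proj(t,[[x,y,.104]])[0];r=proj(c,[[x,y,.104]])[0]
    a,w=blob(t,q,4,head);b,w2=blob(c,r,5,head);print(n,q,a,w.sum(),r,b,w2.sum(),tri(t,a,c,b))
a=cv2.resize(c['color'][100:250,290:440,::-1],(400,400),interpolation=cv2.INTER_CUBIC)
b=cv2.resize(c['color'][240:390,240:390,::-1],(400,400),interpolation=cv2.INTER_CUBIC)
cv2.imwrite('pics/c9.png',np.hstack([a,b]))
E
```

```text
t 21.75 pos [ 0.4553 -0.2505  0.2584] F [ 1.19  0.99 -0.56] open 0.586 tilt/yawerr [-0.001 -0.005 -0.007]
A [338.8455 210.9816] [338.2439 211.    ] 41.0 [339.1642 190.7867] [338.8269 189.6538] 52.0 (array([ 0.5822, -0.0174,  0.1098]), np.float64(0.0007117317974316655))
fixed [334.6827 242.8991] [334.1667 242.9524] 42.0 [373.0546 207.1616] [373.551  206.6327] 49.0 (array([ 0.4917, -0.0076,  0.1077]), np.float64(0.001204495290584448))
```

View pics/c9.png

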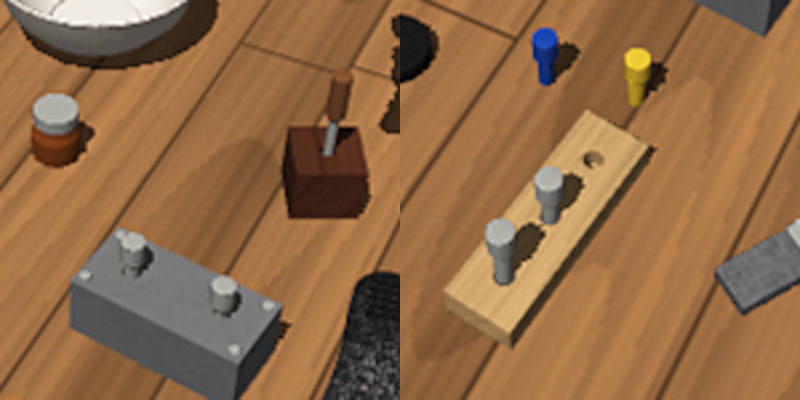

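The post stands in the socket and the other two stand in the rack. The rod is in its stand and the jar is upright. The blob height of A reads 2 mm above the fixed post, but the screw behind it is in the mask, so I'll compare profiles once.

```bash
python3 - <<'E'
from h import *
c=cap('side')
g=c['color'].astype(int).mean(2).astype(int)
print(g[184:208,334:346]);print(g[200:224,368:380])
print(proj(c,[[.5822,-.0193,.104],[.5822,-.0193,.066],[.4927,-.0095,.104],[.4927,-.0095,.066]]))
E
```

```text
[[108 110 110 114 116 117 116 117 119 113 109 110]
 [125 119 116 113 116 116 116 117 114 109 109 111]
 [150 154 145 128 117 110 110 110 110 108 111 112]
 [178 178 159 132 156 169 159 143 124 107 111 112]
 [182 181 170 161 177 183 177 169 167 146 108 109]
 [144 164 180 177 174 173 176 173 177 164 125 109]
 [112 140 184 181 175 173 177 175 174 174 154 118]
 [113 137 187 183 180 176 176 178 181 172 139 124]
 [111 109 159 189 187 183 180 184 184 144  72  98]
 [112  96 124 135 133 175 173 151 135  93  32  48]
 [115 100 116 111 107 138 134 110  92  66  43  32]
 [115 103 117 124 123 120 112 101  91  66  43  36]
 [115 103 119 123 122 119 111 103  89  64  44  37]
 [114 104 116 123 122 119 108  99  86  60  40  37]
 [122 118 122 124 123 117 107  97  80  57  36  31]
 [126 126 112  99 113 118 112 100  65  41  32  64]
 [124 116  97 106 108  80  73  74  45  29  26  75]
 [123 104  84 120 118  99  85  68  35  63 103 109]
 [123 105  88 121 125 119 104  73  48  96 133 127]
 [123 118 111 120 120 114  95  73  82 120 127 122]
 [121 121 122 119 122 117 110 109 116 125 123 120]
 [120 118 120 120 120 122 122
[... 766 characters left out ...]
 104  91  65  38  29]
 [110 109 118 124 123 119 112 100  86  60  37  29]
 [117 114 122 124 122 117 108  97  81  54  32  63]
 [119 110 110 126 121 117 108  95  73  43  27  78]
 [123 106  74  84 103 106  87  74  45  28  59 114]
 [122 114  94 102  98  67  58  45  61 106 115 130]
 [121 119 116 125 114  88  78  50  75 135 129 124]
 [122 119 120 121 120 113 108 105 108 126 124 125]
 [119 118 119 120 120 118 119 123 123 121 122 123]
 [122 120 120 121 122 120 120 120 121 121 123 123]
 [123 122 120 121 121 120 119 119 120 121 123 122]
 [122 121 120 121 120 120 120 118 120 121 123 123]]
[[339.24337005 190.88524869]
 [338.58590215 201.8863009 ]
 [373.05972207 206.98510334]
 [371.58981145 217.91382856]]
```

A appears about 0.6 px (up to 2 mm) high, which is close to the 3 mm tolerance. I'll settle it by touch: shut the fingers, touch the fixed post top for reference, then touch post A, pressing lightly.

```bash
python3 -c "
from h import *
plan([.4925,-.009,.20],[.4925,-.009,.112])"
```

```text
t 21.90 pos [ 0.4565 -0.2476  0.2582] F [ 0.1   1.41 -0.05] open 0.585 tilt/yawerr [-0.002 -0.005 -0.005]
[0.79, -24.1, 5.87, -0.0, -0.0, -0.0]
[0.75, -24.08, 14.67, -0.0, -0.0, -0.0]
```

Call:
{"method": "arm_command", "body": {"deltas": [[0.2, -4, 0, 0, 0, 0], [0.3, -9, 0, 0, 0, 0], [0.5, -14, 1, 0, 0, 0], [0.7, -19, 3, 0, 0, 0], [0.8, -24.1, 5, 0, 0, 0], [0.8, -24.1, 8, 0, 0, 0], [0.8, -24.1, 11.5, 0, 0, 0], [0.8, -24.1, 14, 0, 0, 0], [0.8, -24.1, 14.7, 0, 0, 0], [0.8, -24.1, 14.7, 0, 0, 0], [0.8, -24.1, 14.7, 0, 0, 0]], "claw": 0}}

```text
t: 23.28
position: [0.4935, -0.0086, 0.1127]
tcp_rot: [-3.134, 0.181, -0.009]
force: [-0.4, -0.4, 0.4]
opening: -0.004
```

Call:
{"method": "arm_command", "body": {"deltas": [[0, 0, 0.2, 0, 0, 0], [0, 0, 0.4, 0, 0, 0], [0, 0, 0.6, 0, 0, 0], [0, 0, 0.6, 0, 0, 0]]}}

```text
t: 23.78
position: [0.4935, -0.0086, 0.1066]
tcp_rot: [-3.134, 0.182, -0.009]
force: [0.8, 0.2, 1.1]
opening: -0.003
```

Call:
{"method": "arm_command", "body": {"deltas": [[0, 0, 0.1, 0, 0, 0], [0, 0, 0.2, 0, 0, 0], [0, 0, 0.3, 0, 0, 0], [0, 0, 0.3, 0, 0, 0]]}}

```text
t: 24.28
position: [0.4935, -0.0085, 0.1035]
tcp_rot: [-3.134, 0.181, -0.009]
force: [-0.4, -0.9, 0.5]
opening: -0.003
```

Call:
{"method": "arm_command", "body": {"deltas": [[0, 0, 0.1, 0, 0, 0], [0, 0, 0.2, 0, 0, 0], [0, 0, 0.2, 0, 0, 0]]}}

```text
t: 24.65
position: [0.4934, -0.0085, 0.1014]
tcp_rot: [-3.134, 0.181, -0.009]
force: [-1.2, -0.3, 0.1]
opening: 0.0
```

Call:
{"method": "arm_command", "body": {"deltas": [[0, 0, 0.1, 0, 0, 0], [0, 0, 0.2, 0, 0, 0], [0, 0, 0.3, 0, 0, 0], [0, 0, 0.3, 0, 0, 0]]}}

```text
t: 25.15
position: [0.4934, -0.0085, 0.0983]
tcp_rot: [-3.134, 0.181, -0.008]
force: [-0.7, -0.2, -0.6]
opening: 0.0
```

Call:
{"method": "arm_command", "body": {"deltas": [[0, 0, 0.1, 0, 0, 0], [0, 0, 0.2, 0, 0, 0], [0, 0, 0.2, 0, 0, 0]]}}

```text
t: 25.52
position: [0.4933, -0.0085, 0.0962]
tcp_rot: [-3.134, 0.181, -0.008]
force: [0.4, -0.8, -0.7]
opening: 0.002
```

```bash
python3 -c "
from h import *
plan([.4935,-.0085,.15])
c=cap('side','s10.png');p=robot.sense()['position']
print(proj(c,[p,[.4927,-.0095,.104]]))
cv2.imwrite('pics/c10.png',cv2.resize(c['color'][165:245,320:420,::-1],(750,600),interpolation=cv2.INTER_CUBIC))"
```

```text
t 25.52 pos [ 0.4933 -0.0085  0.0962] F [ 0.43 -0.79 -0.71] open 0.002 tilt/yawerr [-0.002 -0.005 -0.005]
[0.04, -0.02, -5.38, -0.0, -0.01, -0.0]
[[372.31385474 209.43075406]
 [373.05972207 206.98510334]]
```

View pics/c10.png

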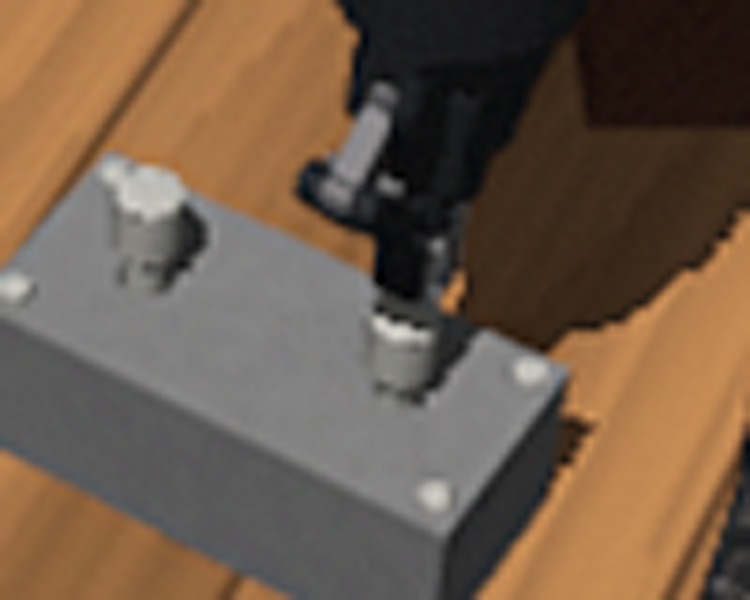

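The shut fingers are about to touch the fixed post head (crop (405,310)); the real fingertip seems to sit some mm short of the TCP. I'll go on in small steps.

Call:
{"method": "arm_command", "body": {"deltas": [[0, 0, 0.1, 0, 0, 0], [0, 0, 0.2, 0, 0, 0], [0, 0, 0.2, 0, 0, 0]]}}

```text
t: 25.95
position: [0.4933, -0.0085, 0.0942]
tcp_rot: [-3.134, 0.181, -0.008]
force: [0.5, -0.4, -0.1]
opening: -0.002
```

Call:
{"method": "arm_command", "body": {"deltas": [[0, 0, 0.1, 0, 0, 0], [0, 0, 0.2, 0, 0, 0], [0, 0, 0.2, 0, 0, 0]]}}

```text
t: 26.32
position: [0.4933, -0.0085, 0.0921]
tcp_rot: [-3.134, 0.181, -0.008]
force: [-0.9, -0.5, -0.3]
opening: -0.003
```

Call:
{"method": "arm_command", "body": {"deltas": [[0, 0, 0.1, 0, 0, 0], [0, 0, 0.2, 0, 0, 0], [0, 0, 0.2, 0, 0, 0]]}}

```text
t: 26.7
position: [0.4933, -0.0085, 0.09]
tcp_rot: [-3.134, 0.181, -0.008]
force: [-0.3, 1.0, -0.3]
opening: -0.001
```

```bash
python3 -c "
from h import *
c=cap('side');plan()
g=c['color'].astype(int).mean(2).astype(int);print(g[192:222,366:384])"
```

```text
t 26.75 pos [ 0.4933 -0.0085  0.0901] F [ 0.38  0.45 -0.91] open 0.006 tilt/yawerr [-0.002 -0.005 -0.005]
[[110  65  24  39  71  97  94  45   9  13  17  24  26  22  17  11  13  23]
 [ 99  54  44  37  23  24  37  31  26  27  27  25  24  15  20  29  27  38]
 [ 57  44  53  46  22  13   9  17  25  28  22  26  20  10  29  48  42  42]
 [ 35  36  45  42  26  19  12  12  15  19  18  26  19  16  38  51  46  44]
 [ 15  24  28  24  21  14  15  15  14  15  19  22  20  17  35  47  43  41]
 [ 41  13   7  11   9  11  14  13  16  12  11  12  23  23  35  54  42  43]
 [ 82  79  69  30   8  13  15  14  12  21  32  39  55  44  39  56  41  44]
 [ 98 100 105  77  10  12  12  15  16  21  32  51  73  65  42  54  42  44]
 [121 115 111  83  13  12  14  14  14  16  28  53  70  58  41  52  44  45]
 [132 131 123  85   7  12  13  13  15  12  28  55  60  48  46  49  43  43]
 [134 136 130  81   1  13  11  16  14   8  34  66  58  45  50  46  43  43]
 [134 138 122  63   3  12  12  16  12  10  35  68  53  43  57  44  43  42]
 [135 135 133  94   0   9  13  14  13  12  40  66  48  52  80  41  41  44]
 [131 133 139 117  
[... 556 characters left out ...]
 46  39  33  66 121 137]
 [128 127 120 116 129 133 131 126 119 109  95  65  39  33  66 121 137 134]
 [128 129 126 121 130 132 131 125 116 105  87  59  34  70 125 137 131 131]
 [129 129 128 119 119 136 131 126 113 102  80  46  28  82 142 132 131 130]
 [129 128 130 116  79  90 112 116  95  80  50  33  67 122 138 131 130 130]
 [130 129 131 122 101 109 104  71  62  49  68 114 123 139 134 130 131 128]
 [130 131 131 128 125 134 124  94  83  53  81 143 139 136 132 131 130 130]
 [130 129 131 129 128 130 128 122 115 112 116 134 134 133 132 130 129 131]
 [129 130 129 129 128 130 128 126 128 132 132 131 133 134 131 131 131 132]
 [130 129 130 128 130 129 130 129 130 127 129 129 132 133 132 131 130 130]]
```

Call:
{"method": "arm_command", "body": {"deltas": [[0, 0, 0.1, 0, 0, 0], [0, 0, 0.2, 0, 0, 0], [0, 0, 0.2, 0, 0, 0]]}}

```text
t: 27.12
position: [0.4933, -0.0085, 0.088]
tcp_rot: [-3.134, 0.181, -0.008]
force: [-0.3, -0.6, 0.0]
opening: 0.001
```

Call:
{"method": "arm_command", "body": {"deltas": [[0, 0, 0.1, 0, 0, 0], [0, 0, 0.2, 0, 0, 0], [0, 0, 0.2, 0, 0, 0]]}}

```text
t: 27.5
position: [0.4932, -0.0085, 0.0859]
tcp_rot: [-3.134, 0.181, -0.007]
force: [0.1, -0.0, -0.1]
opening: 0.003
```

The fingers are passing through the fixed post's drawn shape with no force, so it has no contact body and gives no reference. I'll back out and touch post A instead, whose top should be at z = 0.104.

Call:
{"method": "arm_command", "body": {"deltas": [[0, 0, -1, 0, 0, 0], [0, 0, -3, 0, 0, 0], [0, 0, -6, 0, 0, 0], [0, 0, -6, 0, 0, 0]]}}

```text
t: 28.0
position: [0.4941, -0.0086, 0.1482]
tcp_rot: [-3.134, 0.182, -0.013]
force: [0.3, -0.2, 0.2]
opening: -0.002
```

```bash
python3 -c "
from h import *
plan([.5823,-.0193,.140],[.5823,-.0193,.110])"
```

```text
t 28.00 pos [ 0.4941 -0.0086  0.1482] F [ 0.31 -0.18  0.16] open -0.002 tilt/yawerr [-0.003 -0.008 -0.005]
[8.88, 0.05, 0.89, -0.0, -0.01, -0.0]
[8.85, 0.05, 3.89, -0.0, -0.01, -0.0]
```

Call:
{"method": "arm_command", "body": {"deltas": [[3, 0, 0, 0, -0.01, 0], [7, 0, 0, 0, -0.01, 0], [8.9, 0, 0.8, 0, -0.01, 0], [8.9, 0, 2, 0, -0.01, 0], [8.9, 0, 3.2, 0, -0.01, 0], [8.9, 0, 3.8, 0, -0.01, 0], [8.9, 0, 3.8, 0, -0.01, 0]]}}

```text
t: 28.88
position: [0.5823, -0.0188, 0.1107]
tcp_rot: [-3.133, 0.181, 0.004]
force: [0.4, -0.3, -0.4]
opening: -0.001
```

Call:
{"method": "arm_command", "body": {"deltas": [[0, 0, 0.1, 0, 0, 0], [0, 0, 0.2, 0, 0, 0], [0, 0, 0.3, 0, 0, 0], [0, 0, 0.3, 0, 0, 0]]}}

```text
t: 29.38
position: [0.5823, -0.0187, 0.1077]
tcp_rot: [-3.133, 0.181, 0.003]
force: [-0.6, 0.4, 0.2]
opening: 0.001
```

Call:
{"method": "arm_command", "body": {"deltas": [[0, 0, 0.1, 0, 0, 0], [0, 0, 0.2, 0, 0, 0], [0, 0, 0.2, 0, 0, 0]]}}

```text
t: 29.75
position: [0.5823, -0.0187, 0.1056]
tcp_rot: [-3.133, 0.181, 0.004]
force: [0.2, 1.1, 0.4]
opening: -0.005
```

Call:
{"method": "arm_command", "body": {"deltas": [[0, 0, 0.1, 0, 0, 0], [0, 0, 0.2, 0, 0, 0], [0, 0, 0.2, 0, 0, 0]]}}

```text
t: 30.12
position: [0.5822, -0.0188, 0.1035]
tcp_rot: [-3.133, 0.181, 0.004]
force: [-0.6, -0.4, -0.3]
opening: -0.001
```

Call:
{"method": "arm_command", "body": {"deltas": [[0, 0, 0.1, 0, 0, 0], [0, 0, 0.2, 0, 0, 0], [0, 0, 0.2, 0, 0, 0]]}}

```text
t: 30.5
position: [0.5821, -0.0187, 0.1014]
tcp_rot: [-3.133, 0.181, 0.004]
force: [-0.2, -0.1, 0.5]
opening: -0.002
```

Call:
{"method": "arm_command", "body": {"deltas": [[0, 0, 0.2, 0, 0, 0], [0, 0, 0.4, 0, 0, 0], [0, 0, 0.4, 0, 0, 0]]}}

```text
t: 30.88
position: [0.582, -0.0187, 0.0972]
tcp_rot: [-3.133, 0.181, 0.005]
force: [-0.4, 0.8, -0.0]
opening: -0.001
```

Call:
{"method": "arm_command", "body": {"deltas": [[0, 0, 0.1, 0, 0, 0], [0, 0, 0.2, 0, 0, 0], [0, 0, 0.3, 0, 0, 0], [0, 0, 0.3, 0, 0, 0]]}}

```text
t: 31.38
position: [0.5819, -0.0187, 0.0941]
tcp_rot: [-3.134, 0.181, 0.005]
force: [0.0, 0.2, 1.0]
opening: -0.003
```

Call:
{"method": "arm_command", "body": {"deltas": [[0, 0, 0.1, 0, 0, 0], [0, 0, 0.2, 0, 0, 0], [0, 0, 0.3, 0, 0, 0], [0, 0, 0.3, 0, 0, 0]]}}

```text
t: 31.88
position: [0.5819, -0.0187, 0.091]
tcp_rot: [-3.134, 0.181, 0.005]
force: [0.2, 0.2, -0.6]
opening: 0.0
```

Call:
{"method": "arm_command", "body": {"deltas": [[0, 0, 0.1, 0, 0, 0], [0, 0, 0.2, 0, 0, 0], [0, 0, 0.3, 0, 0, 0], [0, 0, 0.3, 0, 0, 0]]}}

```text
t: 32.38
position: [0.5818, -0.0187, 0.0879]
tcp_rot: [-3.134, 0.181, 0.005]
force: [0.2, -0.2, -0.6]
opening: 0.001
```

Call:
{"method": "arm_command", "body": {"deltas": [[0, 0, 0.1, 0, 0, 0], [0, 0, 0.2, 0, 0, 0], [0, 0, 0.2, 0, 0, 0]]}}

```text
t: 32.75
position: [0.5818, -0.0187, 0.0858]
tcp_rot: [-3.134, 0.181, 0.006]
force: [0.1, 0.3, -0.3]
opening: -0.003
```

```bash
python3 -c "
from h import *
c=cap('side');plan()
g=c['color'].astype(int).mean(2).astype(int);print(g[180:206,330:350])"
```

```text
t 32.80 pos [ 0.5818 -0.0187  0.0859] F [ 0.67 -0.13  1.11] open -0.0 tilt/yawerr [-0.003  0.004 -0.005]
[[ 20  28  24  20  14  15  16  14  15  15  12  21  23  25  27  27  72 109
  130 114]
 [ 11   5   6   9  11  12  16  14  16  12  12  20  23  20  26  31  70 113
  130 104]
 [107  99  61  11   5  11  13  16  13  17  20  14  17  22  28  33  75 121
  132 107]
 [133 126  86  52  49  15  10  14  15  27  30  19  40  55  45  30  74 124
  116  65]
 [124 107  81  95 116  85   6  11  14  19  22  21  84 120  64  28  74 125
  104  28]
 [117  84  81 123 140  94   2  12  16  15   8  17  66 105  68  27  80 123
  104  27]
 [ 93  72 104 148 157  99   1  13  14  15  12  12  41  78  68  27  89 129
  123  85]
 [ 72  97 135 172 188 118   0  10  15  15  12  14  41  80  70  28  94 132
  131 108]
 [ 89 128 138 164 191 123   0  10  16  15  11  19  48  71  57  35  94 132
  131 103]
 [118 135 133 142 164 125   0   9  11  13  12  23  49  68  53  52 109 131
  127 120]
 [134 134 133 134 138 112  36  19   8   8  12  20  49  68  53  45  98 124
  132 115]
 [136 134 133 136 133  99  58  55  45  21   3  28  58  65  5
[... 515 characters left out ...]
  44  34
   68 126]
 [134 134 135 135 133 130 133 135 133 128 118 105  90  62  41  36  32  68
  125 140]
 [133 136 134 136 139 137 123 118 138 128 124 111  74  47  36  74 115 122
  138 134]
 [134 135 134 134 136 129 107 124 127  86  82  79  51  34  28  84 145 137
  136 134]
 [133 134 135 132 136 115  95 133 130 107  95  75  38  68 114 122 138 137
  136 136]
 [133 134 134 134 136 116  96 132 137 132 115  80  53 107 146 139 137 136
  136 134]
 [133 134 134 134 135 130 123 133 132 126 108  80  92 133 138 135 135 135
  135 134]
 [133 133 131 133 132 132 134 130 133 129 122 120 127 138 134 133 131 133
  132 135]
 [134 131 132 131 131 129 130 133 131 132 135 136 135 134 133 132 131 131
  132 133]]
```

Call:
{"method": "arm_command", "body": {"deltas": [[0, 0, 0.1, 0, 0, 0], [0, 0, 0.2, 0, 0, 0], [0, 0, 0.2, 0, 0, 0]]}}

```text
t: 33.17
position: [0.5818, -0.0187, 0.0838]
tcp_rot: [-3.134, 0.181, 0.006]
force: [0.9, -0.0, -0.1]
opening: 0.004
```

Call:
{"method": "arm_command", "body": {"deltas": [[0, 0, 0.1, 0, 0, 0], [0, 0, 0.2, 0, 0, 0], [0, 0, 0.2, 0, 0, 0]]}}

```text
t: 33.55
position: [0.5827, -0.0185, 0.0833]
tcp_rot: [-3.133, 0.181, 0.002]
force: [-3.8, 1.7, 24.2]
opening: -0.002
```

Post A's top is touched at TCP z ≈ 0.0835 with 24 N, so it is pressed home. The real tip is about 20 mm behind the stated TCP when shut. I reached only 0.0859 over the fixed post, so I'll touch it at the same height to compare levels.

Call:
{"method": "arm_command", "body": {"deltas": [[0, 0, -1, 0, 0, 0], [0, 0, -3, 0, 0, 0], [-3, 0, -3, 0, 0, 0], [-7, 0, -3, 0, 0, 0], [-8.9, 0, -3, 0, 0, 0], [-8.9, 0, -1.5, 0, 0, 0], [-8.9, 0, -0.5, 0, 0, 0], [-8.9, 0, -0.2, 0, 0, 0], [-8.9, 0, -0.2, 0, 0, 0]]}}

```text
t: 34.67
position: [0.4945, -0.0082, 0.0851]
tcp_rot: [-3.133, 0.181, 0.003]
force: [0.5, -0.1, -0.1]
opening: 0.001
```

Call:
{"method": "arm_command", "body": {"deltas": [[0, 0, 0.1, 0, 0, 0], [0, 0, 0.2, 0, 0, 0], [0, 0, 0.2, 0, 0, 0]]}}

```text
t: 35.05
position: [0.4948, -0.0082, 0.0836]
tcp_rot: [-3.133, 0.182, 0.002]
force: [-3.1, -0.8, 8.8]
opening: 0.002
```

The fixed post is touched at 0.0836 and post A at 0.0833–0.0837, so they are level. I'll retreat, check that A wasn't disturbed, and hand in.

Call:
{"method": "arm_command", "body": {"deltas": [[0, 0, -2, 0, 0, 0], [0, 0, -7, 0, 0, 0], [0, 0, -13, 0, 0, 0], [-3, 4, -16, 0, 0, 0], [-5, 9, -16, 0, 0, 0], [-5, 14, -16, 0, 0, 0], [-5, 14, -16, 0, 0, 0]]}}

```text
t: 35.92
position: [0.4283, -0.1452, 0.2435]
tcp_rot: [-3.134, 0.19, 0.001]
force: [0.4, 1.3, -0.8]
opening: 0.0
```

```bash
python3 - <<'E'
from h import *
np.set_printoptions(precision=4,suppress=True)
plan()
c=cap('side','s11.png');t=cap('top')
ref=cv2.imread('pics/s9.png')[:,:,::-1].astype(int);d=abs(c['color'].astype(int)-ref).max(2)
for n,(v0,v1,u0,u1) in dict(postA=(184,206,332,346),rack=(270,370,250,345),rod=(125,160,405,425),jar=(133,163,300,325)).items():
    print(n,d[v0:v1,u0:u1].mean().round(2),(d[v0:v1,u0:u1]>60).sum())
def head(p):
    g=p.mean(2);sat=p.max(2)-p.min(2);return ((sat<35)&(g>150)).astype(float)
a,w=blob(t,(338,211),4,head);print('A top view',onz(t,a,.104),w.sum())
robot.job_done()
E
```

```text
t 35.92 pos [ 0.4283 -0.1452  0.2435] F [ 0.43  1.29 -0.83] open 0.0 tilt/yawerr [-0.002  0.001 -0.01 ]
postA 3.18 0
rack 3.27 0
rod 2.66 0
jar 2.98 0
A top view [ 0.5824 -0.0178  0.104 ] 41.0
the job is handed in; nothing more can be done
```

The depth rod found the socket shallow (24 mm), so I fitted the 62 mm post and handed the job in with about 36 s of the 72 s used; no verdict was reported.

- **Probe:** the rod touched the socket floor at about 24 mm with roughly 31 N. It then went back into its stand, and the last pictures show it upright.
- **Post:** touching both tops with the shut fingers gave a tool height of 83.3–83.7 mm on the fitted post and 83.6 mm on the fixed post, so they are level.
- **Rest of the scene:** between the picture after the post was fitted and the final one, nothing changed around the post, rack, rod or jar. The other two posts stand in the rack and the jar is upright.

Two checks disagreed:
- **Height from the camera:** triangulation read the fitted post about 2 mm above the fixed one. A bright screw behind it was probably caught in the mask, and the touch check did not bear it out.
- **Fingertip position:** when shut, the real fingertips sit about 20 mm behind the stated tool point. During the fixed-post check I wrongly concluded that the post had no contact body; touching it again at the right height put that straight.

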